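# Lock a keyhole workholder onto the fixture base

## Task

Mount the loose V-block holder plate on the fixture base for measuring: lower it so that the large ends of its two keyholes pass over the two screw heads and it sits flat on the base, holding the sprung catch down, then slide it along under the heads until the catch snaps up behind it. Set it down slowly and press and push gently (bumps included, never over 60 N on the base), leave the other things on the bench where they are, and leave the holder locked and let go.

Things in the scene. Friction and masses are not known exactly. Their poses are not given: they have to be found in the camera images.
- holder: Loose holder, about 0.42 kg: aluminium plate 166 (x) x 60 (y) x 6 mm thick with two keyholes, a dark steel V-block on top and a bright pin (64 mm, along x) fixed in the V. Origin: centre of the plate's underside; z up, +x is the direction it slides to lock; tail edge at x = -83 mm.
- holder_center (a point): Centre of the holder's V-block, 24 mm above the centre of the plate's underside; axes as the holder's. The V-block is 44 (x) x 32 (y) mm and reaches from 6 to 42 mm above the underside (pin no higher); grip its flat sides, across y.
- front_keyhole (a point): Centre of the front keyhole's large round end, on the underside, at holder x = +55 mm, y = 0; axes as the holder's. The rear one is alike, 95 mm behind (x = -40 mm). Large end 20 mm wide; from it a slot 10.5 mm wide runs towards -x and ends 24 mm from the large end's centre.
- deck: Fixed aluminium fixture base 260 (x) x 150 (y) x 25 mm high. Origin: centre of its underside on the bench; z up, +x is the locking direction. A slot along its centre line carries a strip with two shoulder screws 95 mm apart (in x) and the catch. Shank 8 mm thick, head 15 mm across, head underside 8 mm and top 12 mm above the base's top. Touch down below 20 mm/s: a bump at 30 mm/s can pass 60 N.
- deck_top (a point): Centre of the base's top face, 25 mm up, axes as the base's. If the strip stands mid-way the screws are at x = +35 and -60 mm, y = 0 here: the holder goes down over them with its origin at x = -20 mm and is home (shanks at the slot ends) at x = 0. But the strip is clamped up to 15 mm either way along x, unreported: both then shift alike; find it by sight or feel.
- catch (a joint): Sprung steel catch on the same strip, 12 (x) x 26 (y) mm, 5 mm proud of the base, centred 30 mm behind (-x of) the rear screw; its +x face is 1 mm behind the tail edge of the homed holder. Value in m: 0 up, 0.005 pressed level with the base's top; 3 N starts it, 4.5 N presses it level. The plate covers it when set down and uncovers it in the last 1 mm of the slide.
- ring_gauge: Bystander: brass ring 32 mm across, 18 mm high, standing near the holder; origin at its underside's centre.
- plug_gauge: Bystander: steel plug 14 mm across, 22 mm high, standing on a corner of the fixture base; origin at its underside's centre.
- spray: Bystander: bottle 60 mm across, 190 mm high; origin at its underside's centre.
Not all that is in view belongs to the job. What is shaped like the holder but green or turquoise is not meant.

How it is judged:
On the way:
1. the holder sits flat on the base over the screws, holding the catch down (z of holder in the frame of deck_top between -0.002 and 0.0018 m and value of joint catch above 0.0035 m and x of holder in the frame of deck_top between -0.04 and 0 m and y of holder in the frame of deck_top between -0.006 and 0.006 m and angle between holder's own z axis and vertical below 0.04 rad), for 0.1 s.
At the end, for the whole second after the job is handed in: The holder lies flat on the base (within 1.8 mm of its top, tilted under 0.03 rad), in line with it (within 0.06 rad, 4 mm sideways, origin within 18 mm of the base's centre along x), under both screw heads, with the catch fully up behind its tail (under 1 mm down), at rest and released (z of holder in the frame of deck_top between -0.002 and 0.0018 m and value of joint catch below 0.001 m and x of holder in the frame of deck_top between -0.018 and 0.018 m and y of holder in the frame of deck_top between -0.004 and 0.004 m and angle between the x axis of holder and the x axis of deck, either way round below 0.06 rad and angle between holder's own z axis and vertical below 0.03 rad and linear speed of holder below 0.01 m/s and angular speed of holder below 0.1 rad/s); the robot touches nothing.
It fails at once if the holder is pressed or pushed against the base, its screws or its catch with more than 60 N (contact force between holder and deck above 60 N).
It fails at once if the ring gauge is shifted by more than 20 mm (distance of ring_gauge from where it was at the start of the episode above 0.02 m).
It fails at once if the plug gauge is shifted by more than 20 mm (distance of plug_gauge from where it was at the start of the episode above 0.02 m).
It fails at once if the spray is shifted by more than 20 mm (distance of spray from where it was at the start of the episode above 0.02 m).
It also fails if it takes over 58 s, if anything falls off the work surface, if the arm or the gripper's body presses on something with over 40 N, if the wrist force passes 120 N, or if a joint passes its speed limit or range.

## Robot

A 7-joint arm with a two-finger parallel gripper is mounted at the origin on the work surface. World frame = base frame: x ahead of the robot, y to its left, z up, the work surface at z = 0. Lengths are in m, angles in rad, forces in N, time in s.
With the tool pointing down it reaches from about 0.425 to 0.925 m from the base axis. Payload 6.8 kg.
Tool frame: the origin (TCP) lies at the very end of the fingers, on their centre line; the grasp point (between the pads) lies 19 mm behind it (bot.grasp_offset is the distance from the TCP to the grasp point, in m); z points along the fingers, y is the direction in which the jaws open and shut (so a half turn about z gives the same grasp; the last joint's range is limited). The gripper opens to 85 mm and grips with 20 to 120 N. Pads are 22 mm wide; open, the fingers measure 114 mm over their backs; the gripper's body (76 mm by 85 mm) begins 54 mm behind the grasp point. The pads swing forward as they close: fully open they stand 13 mm farther back than shut.
Start: joints at [-1.301, 0.477, 0.022, 1.555, -0.011, 1.109, -0.083], TCP at [0.249, 0.627, 0.231] pointing down, gripper open.
Joint ranges: [-2.96, 2.96], [-0.34, 2.1], [-1.41, 1.46], [0.24, 2.44], [-1.37, 4.51], [0.17, 1.92], [-2.96, 2.96]. Speed limits (rad/s): [2.39, 2.39, 3.14, 3.14, 3.14, 3.14, 3.14].

## Interface

Orientations are given as a unit quaternion [w, x, y, z].
In Python, from station import monitor, cams, bot, finder gives the robot as it stands.
- The arm moves only by the tool jog_arm, never from a script. Its argument "plan" is a list of rows, each an object of numbers: "x", "y", "z": the shift along the tool's x, y, z as a fraction of full scale; "wx", "wy", "wz": the turn, a rotation vector about the tool's x, y, z as a fraction of full scale. A call has 1 to 12 rows; each row is the pose to reach, as a shift and turn from the pose measured when the call began, along the tool's axes at that moment, turning the shorter way round; what a row does not reach only later rows make up. Full scale, the value 1, is 20 cm for a shift and 180 degrees for a turn. A row lasts 1/12 s, in which the tool goes at most 41.7 mm and 7.16 degrees, less where a joint would pass 70% of its speed; a pose out of reach is approached as far as the arm can. A call with a number of a shift or a turn outside -1 to 1 is refused whole. A call with a gripper value outside its range is refused whole. "hand" is the opening, from -1 (shut) to 1 (fully open), set as the call begins (left out, the last holds). The fingers move at their own pace and stop on an object; "grip_force" is the grip in N (left out, the last holds). Time passes only in rows, so rows that repeat a pose let the fingers close. It gives the time, the measured TCP pose, the force and the opening at its end, in the units of the state.
- monitor.get_obs(): the state, without advancing time (a new reading comes with each control period).
- cams.read_camera(name): name is "scene" or "top"; returns the picture (480x640x3 uint8, red, green, blue); there is no depth.
- cams.get_calibration(name): a dict with "fx", "fy", "cx", "cy" (pixels), "extrinsics" (4x4, takes a point from world to camera coordinates). Camera axes: x right, y down, z forward; pixel columns grow to the right and rows downward; lengths in m; the calibration is good to about 2 mm. A picture is of the moment at which its call begins. get_calibration takes no time and is no camera call.
- bot.hand_in(): hands the job in, once; it reports no verdict.
Trained networks look in the newest picture that a camera, given by its name, has taken for a name from the list of things; names that differ only in an ending like _2 or _b are one class to them, and where a whole thing is asked for, a point or a joint stands for the part that bears it (a point fixed in the world has none). Each returns a list of dicts, best first, with "confidence" (0 to 1); they miss things now and then, are a little off and sometimes report something else, mostly with a low value. They report only what shows in the picture. A call takes as long as a camera call. They do not tell look-alikes from the thing itself.
- finder.find_in(camera, target): "bbox" ([left, top, width, height] in pixels, round what is visible of it).
- finder.place_of(camera, target): "location" ([column, row] in pixels: a listed point, or the origin of a listed thing).
The state is a dict: "t": time; "q": joint angles; "joint_vel": joint speeds; "joint_torque": joint torques, N m; "eef_pos": TCP position; "tool_rot": TCP orientation; "contact_force": force on the tool from outside, world axes, zero at the start; "torque": the same for the moment, N m; "gripper_width": opening from 0.0 (shut) to 1.0 (fully open).
Only numpy, scipy, OpenCV 4.12 (cv2) and the standard library are available. Lean on these libraries where they do the work, as an engineer would, in place of code of your own. Each camera call takes 0.05 s, during which the arm holds its last target. There are 200 camera calls.

## Working session

There is one attempt and no reset: what is moved stays moved. The work goes in short steps, Python scripts to look and compute and a tool call to move; the robot and the scene stay as the last step left them, time stands still between calls to the robot, and variables do not carry over. Pictures are saved under pics/ and viewed, about 8 in all and at most 12, crops included, and the job is handed in when it is done.

Besides the shell and the picture viewer there is one more tool, called after "Call:" as name(argument=value, ...) on one line, values as JSON. jog_arm: Moves the arm, as the interface text tells. Shift numbers are shares of 20 cm and turn numbers shares of 180 degrees, none past 1 either way. Its arguments: {"type":"object","properties":{"plan":{"type":"array","items":{"type":"object","properties":{"x":{"type":"number","minimum":-1,"maximum":1},"y":{"type":"number","minimum":-1,"maximum":1},"z":{"type":"number","minimum":-1,"maximum":1},"wx":{"type":"number","minimum":-1,"maximum":1},"wy":{"type":"number","minimum":-1,"maximum":1},"wz":{"type":"number","minimum":-1,"maximum":1}}}},"hand":{"type":"number"},"grip_force":{"type":"number"}},"required":["plan"]}

```bash
mkdir -p pics; ls; cat > h.py <<'E'
import numpy as np, cv2
from station import monitor, cams, bot, finder
def ray(cam,uv,z):
    c=cams.get_calibration(cam);E=np.array(c["extrinsics"]);R,t=E[:3,:3],E[:3,3]
    d=R.T@np.array([(uv[0]-c["cx"])/c["fx"],(uv[1]-c["cy"])/c["fy"],1]);o=-R.T@t
    return o+d*(z-o[2])/d[2]
def proj(cam,p):
    c=cams.get_calibration(cam);E=np.array(c["extrinsics"]);q=E[:3,:3]@np.array(p)+E[:3,3]
    return np.array([c["fx"]*q[0]/q[2]+c["cx"],c["fy"]*q[1]/q[2]+c["cy"]])
def snap(cam,name=None,crop=None,scale=1):
    im=cams.read_camera(cam)
    if name:
        o=im
        if crop: x,y,w,h=crop;o=im[y:y+h,x:x+w]
        o=cv2.resize(o,None,fx=scale,fy=scale,interpolation=cv2.INTER_CUBIC)
        cv2.imwrite(f"pics/{name}.png",o[:,:,::-1])
    return im
E
python3 - <<'E'
from h import *
np.set_printoptions(precision=4,suppress=True)
a=snap("top");b=snap("scene")
cv2.imwrite("pics/a.png",np.vstack([cv2.resize(a,(400,300),interpolation=cv2.INTER_AREA),cv2.resize(b,(400,300),interpolation=cv2.INTER_AREA)])[:,:,::-1])
cv2.imwrite("pics/top.png",a[:,:,::-1]);cv2.imwrite("pics/scene.png",b[:,:,::-1])
H=dict(holder=0,holder_center=.024,front_keyhole=0,deck=0,deck_top=.025,catch=.03,ring_gauge=0,plug_gauge=.025,spray=0)
for cam in("top","scene"):
    c=cams.get_calibration(cam);E=np.array(c["extrinsics"]);print(cam,"pos",-E[:3,:3].T@E[:3,3],c["fx"])
    for n,z in H.items():
        for r in finder.place_of(cam,n)[:3]: print(cam,n,r["confidence"],np.round(r["location"],1),ray(cam,r["location"],z))
print(monitor.get_obs())
E
```

```text
pics
top pos [0.2444 0.0388 1.7412] 499.8890411963893
top holder 0.98 [225.8 278.2] [0.3358 0.3809 0.    ]
top holder 0.93 [150.5 247.3] [0.4513 0.6467 0.    ]
top holder 0.83 [316.4 247.2] [0.4356 0.0627 0.    ]
top holder_center 0.92 [146.9 248.7] [0.4439 0.6508 0.024 ]
top holder_center 0.75 [317.8 251.7] [0.4173 0.058  0.024 ]
top holder_center 0.68 [268.  222.6] [0.5237 0.2288 0.024 ]
top front_keyhole 0.75 [329.7 254.8] [0.4077 0.017  0.    ]
top front_keyhole 0.68 [147.  265.2] [0.3885 0.6577 0.    ]
top front_keyhole 0.62 [211.9 287.6] [0.3045 0.4293 0.    ]
top deck 0.76 [393.8 207.3] [ 0.5699 -0.2143  0.    ]
top deck_top 0.94 [390.4 211.3] [ 0.5514 -0.1982  0.025 ]Traceback (most recent call last):
  File "<stdin>", line 10, in <module>
ValueError: it knows: deck, deck_top, front_keyhole, holder, holder_center, plug_gauge, ring_gauge, spray
```

View pics/top.png

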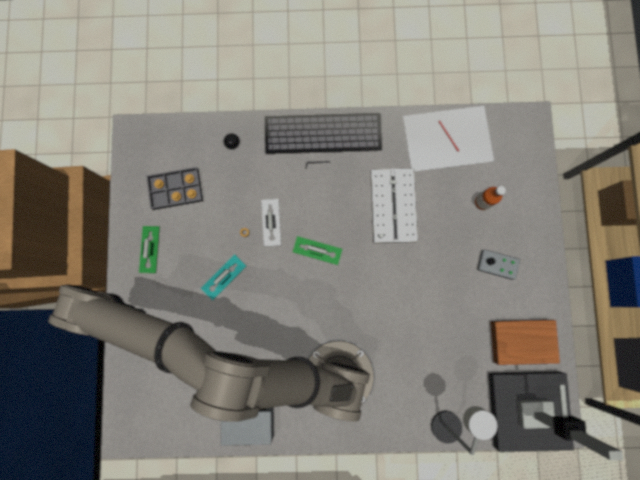

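View pics/scene.png

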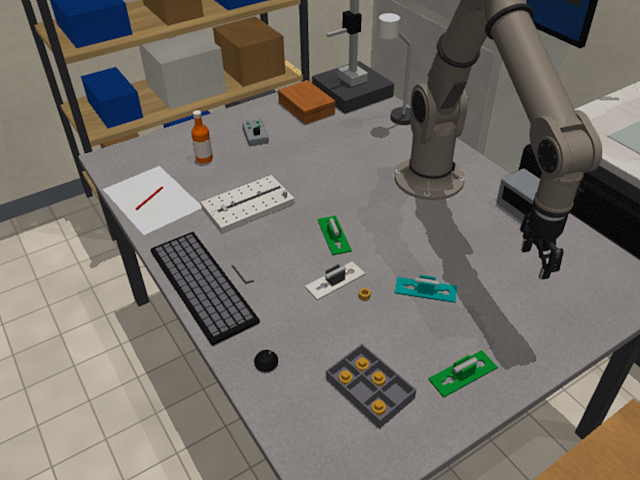

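Top view: the white holder with the dark V-block is at (270,222). Look-alikes are green at (150,249), green at (318,250) and turquoise at (224,276). I choose the white one. The deck is at (394,206), the ring at (245,232) and the spray at (489,198). In the scene view the holder is at (335,279) and the deck at (248,203). Next are close crops.

```bash
python3 - <<'E'
from h import *
np.set_printoptions(precision=4,suppress=True)
a=snap("top");b=snap("scene")
def cr(im,x,y,w,h,s): return cv2.resize(im[y:y+h,x:x+w],(w*s,h*s),interpolation=cv2.INTER_CUBIC)
top=np.hstack([cr(a,240,190,50,65,6),np.zeros((390,20,3),np.uint8),cr(a,365,160,60,65,6)])
cv2.imwrite("pics/ct.png",top[:,:,::-1])
cv2.imwrite("pics/cs1.png",np.vstack([cr(b,195,170,110,65,6)])[:,:,::-1])
cv2.imwrite("pics/cs2.png",cr(b,295,250,85,60,8)[:,:,::-1])
H=dict(holder=0,holder_center=.024,front_keyhole=0,deck=0,deck_top=.025,ring_gauge=0,plug_gauge=.025,spray=0)
for cam in("top","scene"):
    c=cams.get_calibration(cam);E=np.array(c["extrinsics"]);print(cam,"pos",-E[:3,:3].T@E[:3,3],c["fx"])
    for n,z in H.items():
        for r in finder.place_of(cam,n)[:5]: print(cam,n,r["confidence"],np.round(r["location"],1),ray(cam,r["location"],z))
print(monitor.get_obs())
E
```

```text
top pos [0.2444 0.0388 1.7412] 499.8890411963893
top holder 0.89 [272.9 222.4] [0.5279 0.2141 0.    ]
top holder 0.8 [228.4 277.3] [0.3387 0.3718 0.    ]
top holder 0.73 [319.  250.9] [0.4224 0.054  0.    ]
top holder 0.69 [147.5 245.8] [0.4569 0.6574 0.    ]
top holder_center 0.87 [318.5 249.5] [0.4248 0.0554 0.024 ]
top holder_center 0.73 [147.4 248.6] [0.4442 0.649  0.024 ]
top holder_center 0.62 [222.1 275.7] [0.3434 0.3889 0.024 ]
top holder_center 0.61 [269.3 222.6] [0.5236 0.2243 0.024 ]
top front_keyhole 0.84 [333.3 254.2] [0.4094 0.0043 0.    ]
top front_keyhole 0.65 [147.2 266.8] [0.3829 0.6568 0.    ]
top front_keyhole 0.62 [273.  238.6] [0.4702 0.2145 0.    ]
top deck 0.81 [397.1 203.8] [ 0.5821 -0.2266  0.    ]
top deck_top 0.81 [390.3 207.2] [ 0.5659 -0.1986  0.025 ]
top ring_gauge 0.62 [246.2 234.5] [0.4874 0.3088 0.    ]
top spray 0.78 [480.7 202.7] [ 0.5776 -0.521   0.    ]
top spray 0.52 [269.8 219. ] [0.5404 0.2249 0.    ]
scene pos [1.2162 1.229  1.2676] 624.3479906316442
scene holder 0.9 [335.  235.4] [0.4231 0.0656 0.    ]
scene holder 0.86 [334.9 280.5] [0.5292
[... 843 characters left out ...]
83  0.3127 0.    ]
scene plug_gauge 0.49 [284.7 191.7] [ 0.4559 -0.1764  0.025 ]
scene spray 0.98 [204.6 161.1] [ 0.5859 -0.5111  0.    ]
scene spray 0.65 [365.7 296.7] [0.4934 0.3196 0.    ]
{'t': 1.25, 'q': array([-1.3011,  0.477 ,  0.0224,  1.5553, -0.0115,  1.1093, -0.0831]), 'joint_vel': array([-0.0003, -0.0008, -0.001 ,  0.0014,  0.0004, -0.0011,  0.0003]), 'joint_torque': array([  0.001 , -59.6327,   1.607 , -28.1539,   0.0126,   0.0015,
         0.    ]), 'eef_pos': array([0.249 , 0.6274, 0.2313]), 'tool_rot': array([0.    , 0.1878, 0.9822, 0.0001]), 'contact_force': array([-1.3399,  0.4076, -0.2668]), 'torque': array([-0.0243, -0.0479, -0.0157]), 'gripper_width': 0.9987281176123026}
```

View pics/ct.png

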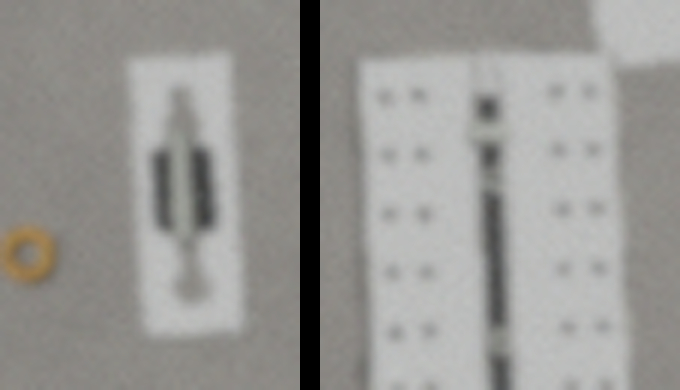

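View pics/cs1.png

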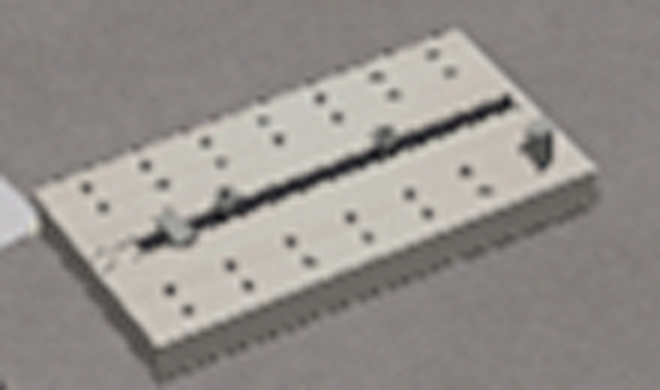

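View pics/cs2.png

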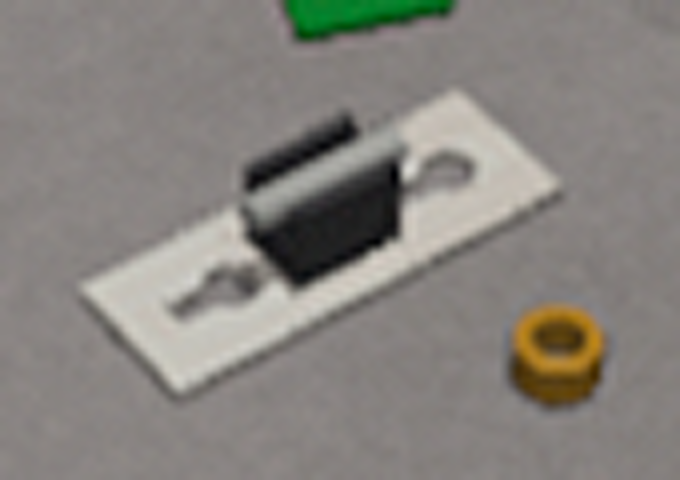

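Crops show the front keyhole (wide end) towards the robot, so holder +x is roughly world −x. The catch is at the far end of the deck (top crop ~(487,130)), so deck +x is also roughly world −x. Heads are at top px ~(393.3,190) and (394.7,216.7), and scene px ~(232.6,201.8) and (258.8,192.1). The plug is at the near right corner. Five views so far. Now I fit the outlines.

```bash
cat >> h.py <<'E'
from scipy.optimize import minimize
def corners(p,L,W,z):
    x,y,a=p;c,s=np.cos(a),np.sin(a)
    return [(x+c*u-s*v,y+s*u+c*v,z) for u,v in((L,W),(L,-W),(-L,-W),(-L,W))]
def fit(cam,im,p0,L,W,z,block=False,band=2):
    """plate outline fit -> x,y,yaw (plate +x axis)"""
    def poly(p,pts=None):
        q=np.array([proj(cam,c) for c in (pts or corners(p,L,W,z))]); m=np.zeros((480*4,640*4),np.float32)
        q=cv2.convexHull(q.astype(np.float32))[:,0]
        cv2.fillPoly(m,[np.round((q+.5)*4*16-8).astype(np.int32)],1.,shift=4)
        return cv2.resize(m,(640,480),interpolation=cv2.INTER_AREA)
    g=im.min(2).astype(np.float32)
    P=poly(p0)>.5; k=lambda n:np.ones((n,n),np.uint8)
    P8=P.astype(np.uint8)
    w=(cv2.dilate(P8,k(2*band+3))-cv2.erode(P8,k(2*band+3))).astype(bool)
    if block:
        b=[c for zz in(.004,.046) for c in corners(p0,.036,.018,z-.006+zz)]
        w&=~(cv2.dilate((poly(p0,b)>0).astype(np.uint8),k(3))>0)
    hi=np.percentile(g[cv2.erode(P8,k(5))>0],70); lo=np.median(g[(cv2.dilate(P8,k(15))-cv2.dilate(P8,k(7)))>0])
    s=np.clip((g-lo)/(hi-lo),-.2,1.1)
    f=lambda d:(((cv2.GaussianBlur(poly(np.array(p0)+np.array(d)/[1000,1000,200]),(0,0),.6)-s)*w)**2).sum()
    r=minimize(f,[0,0,0],method="Nelder-Mead",options=dict(initial_simplex=[[0,0,0],[4,0,0],[0,4,0],[0,0,6]],xatol=.02,fatol=.01))
    return np.array(p0)+r.x/[1000,1000,200],r.fun/w.sum()
E
python3 - <<'E'
from h import *
np.set_printoptions(precision=4,suppress=True)
a=cv2.imread("pics/top.png")[:,:,::-1];b=cv2.imread("pics/scene.png")[:,:,::-1]
for cam,im in(("top",a),("scene",b)):
    ph=[.527,.222,np.pi+.07];pd=[.57,-.21,np.pi+.03]
    for i in range(3):
        ph,e1=fit(cam,im,ph,.083,.03,.006,True); pd,e2=fit(cam,im,pd,.13,.075,.025)
    print(cam,"holder",ph,e1,"deck",pd,e2)
    for uv in ([(393.3,190),(394.7,216.7)] if cam=="top" else [(232.6,201.8),(258.8,192.1)]):
        w=ray(cam,uv,.037)[:2]-pd[:2];c,s=np.cos(pd[2]),np.sin(pd[2]);print("  screw in deck",c*w[0]+s*w[1],-s*w[0]+c*w[1])
E
```

```text
top holder [0.5296 0.2218 3.1859] 0.0061380239322128185 deck [ 0.5761 -0.2126  3.1374] 0.046038712395562065
  screw in deck -0.048030705326206825 -0.002722722246991169
  screw in deck 0.04614189791319932 -0.0019390814142352612
scene holder [0.5291 0.2219 3.1912] 0.019185247255614022 deck [ 0.5752 -0.2095  3.1383] 0.07522063503375633
  screw in deck -0.05044219611947235 -0.00025116079555289174
  screw in deck 0.041918754416857044 -0.002307764599093297
```

```bash
python3 - <<'E'
from h import *
np.set_printoptions(precision=4,suppress=True)
a=cv2.imread("pics/top.png")[:,:,::-1];b=cv2.imread("pics/scene.png")[:,:,::-1]
def t(p,q,cam,z):
    d=ray(cam,q,z)-ray(cam,p,z);return np.arctan2(d[1],d[0])%(2*np.pi)
f=lambda X,Y:(365+(X-320+.5)/6-.5,160+(Y+.5)/6-.5)
print("slot top",t(f(487,100),f(500,385),"top",.025),"left",t(f(360,60),f(375,390),"top",.025))
g=lambda X,Y:(195+(X+.5)/6-.5,170+(Y+.5)/6-.5)
print("scene slot",t(g(140,245),g(512,100),"scene",.025),"front edge",t(g(155,348),g(597,170),"scene",.025))
print("scene corners",[ray("scene",g(*c),.025)[:2] for c in((38,190),(458,27),(597,170),(155,348))])
print("mid",np.mean([ray("scene",g(*c),.025)[:2] for c in((38,190),(458,27),(597,170),(155,348))],0))
for cam,im,ang in(("top",a,0),("scene",b,0)):
  for y0 in(-.05,.0,.05):
    p=[.575,-.21,np.pi+y0]
    for i in range(4): p,e=fit(cam,im,p,.13,.075,.025,band=3)
    print(cam,p,e)
o=[]
for cam,im,(x,y,w,h) in(("top",a,(360,155,70,95)),("scene",b,(190,160,115,80))):
    v=cv2.resize(im[y:y+h,x:x+w],None,fx=5,fy=5,interpolation=cv2.INTER_CUBIC)
    p=[.5755,-.211,np.pi+.0]
    q=np.array([proj(cam,c) for c in corners(p,.13,.075,.025)])
    cv2.polylines(v,[np.int32(((q+.5)-[x,y])*5)],True,(255,0,0),1)
    o.append(v)
H=max(v.shape[0] for v in o);W=sum(v.shape[1] for v in o)
c=np.zeros((H,W,3),np.uint8);X=0
for v in o: c[:v.shape[0],X:X+v.shape[1]]=v;X+=v.shape[1]
s=800/W;cv2.imwrite("pics/ov.png",cv2.resize(c,None,fx=s,fy=s,interpolation=cv2.INTER_AREA)[:,:,::-1])
E
```

```text
slot top 3.1391524112588365 left 3.144852414464447
scene slot 3.138658540744654 front edge 3.138611118805543
scene corners [array([ 0.7024, -0.2819]), array([ 0.4457, -0.2844]), array([ 0.4474, -0.132 ]), array([ 0.7072, -0.1328])]
mid [ 0.5757 -0.2078]Traceback (most recent call last):
  File "<stdin>", line 15, in <module>
  File "h.py", line 39, in fit
    r=minimize(f,[0,0,0],method="Nelder-Mead",options=dict(initial_simplex=[[0,0,0],[4,0,0],[0,4,0],[0,0,6]],xatol=.02,fatol=.01))
    res = _minimize_neldermead(fun, x0, args, callback, bounds=bounds,
                               **options)
    fxe = func(xe)
    fx = function(np.copy(x), *(wrapper_args + args))
  File "h.py", line 38, in <lambda>
    f=lambda d:(((cv2.GaussianBlur(poly(np.array(p0)+np.array(d)/[1000,1000,200]),(0,0),.6)-s)*w)**2).sum()
                                   ~~~~^^^^^^^^^^^^^^^^^^^^^^^^^^^^^^^^^^^^^^^^^^
  File "h.py", line 25, in poly
    q=np.array([proj(cam,c) for c in (pts or corners(p,L,W,z))]); m=np.zeros((480*4,640*4),np.float32)
                ~~~~^^^^^^^
  File "h.py", line 8, in proj
    c=cams.get_calibration(cam);E=np.array(c["extrinsics"]);q=E[:3,:3]@np.array(p)+E[:3,3]
ValueError: time passes only in moves, steps and waits
```

```bash
sed -i '2a import functools; from scipy.spatial.transform import Rotation as Ro\ncal=functools.lru_cache(None)(lambda n:cams.get_calibration(n))' h.py; sed -i 's/c=cams.get_calibration(cam)/c=cal(cam)/' h.py
cat >> h.py <<'E'
np.set_printoptions(precision=4,suppress=True)
def go(pos,yaw):
    """print tool-frame shift/turn (fractions) to put TCP at pos, tool down, tool y at yaw (mod pi)"""
    o=monitor.get_obs();p=o["eef_pos"];w,x,y,z=o["tool_rot"];R=Ro.from_quat([x,y,z,w])
    best=None
    for k in(0,np.pi):
        ty=np.array([np.cos(yaw+k),np.sin(yaw+k),0]);tz=np.array([0,0,-1.]);T=Ro.from_matrix(np.c_[np.cross(ty,tz),ty,tz])
        v=(R.inv()*T).as_rotvec()
        if best is None or np.linalg.norm(v)<np.linalg.norm(best): best=v
    print("t",o["t"],"tcp",p,"F",o["contact_force"],"width",o["gripper_width"])
    print("shift",R.inv().apply(np.array(pos)-p)/.2,"turn",best/np.pi)
E
python3 - <<'E'
from h import *
go([.5293,.2219,.13],3.188-np.pi/2)
a=cv2.imread("pics/top.png")[:,:,::-1];b=cv2.imread("pics/scene.png")[:,:,::-1]
for cam,im in(("top",a),("scene",b)):
    p=[.5757,-.21,3.139]
    for i in range(3): p,e=fit(cam,im,p,.13,.075,.025,band=3)
    print(cam,p,e)
E
```

```text
t 1.25 tcp [0.249  0.6274 0.2313] F [-1.3399  0.4076 -0.2668] width 0.9987281176123026
shift [-2.0506 -1.3678  0.5065] turn [ 0.     0.    -0.135]
top [ 0.5755 -0.2123  3.1352] 0.04971768061319987
scene [ 0.5753 -0.2091  3.1452] 0.07415537193268473
```

Call:
jog_arm(plan=[{"x": -0.16, "y": -0.11, "z": 0}, {"x": -0.33, "y": -0.22, "z": 0, "wz": -0.03}, {"x": -0.5, "y": -0.33, "z": 0.0, "wz": -0.06}, {"x": -0.66, "y": -0.44, "z": 0, "wz": -0.1}, {"x": -0.83, "y": -0.55, "z": 0, "wz": -0.135}, {"x": -1, "y": -0.67, "z": 0, "wz": -0.135}, {"x": -1, "y": -0.67, "z": 0, "wz": -0.135}], hand=1)

```text
invalid input at $.plan[0]: expected keys x, y, z, wx, wy, wz
```

```bash
python3 -c "
from h import *
go([.5293,.2219,.13],3.188-np.pi/2)"
```

```text
t 1.25 tcp [0.249  0.6274 0.2313] F [-1.3399  0.4076 -0.2668] width 0.9987281176123026
shift [-2.0506 -1.3678  0.5065] turn [ 0.     0.    -0.135]
```

Call:
jog_arm(plan=[{"x": -0.3, "y": -0.2, "z": 0, "wx": 0, "wy": 0, "wz": -0.04}, {"x": -0.6, "y": -0.4, "z": 0, "wx": 0, "wy": 0, "wz": -0.08}, {"x": -1, "y": -0.67, "z": 0, "wx": 0, "wy": 0, "wz": -0.135}, {"x": -1, "y": -0.67, "z": 0, "wx": 0, "wy": 0, "wz": -0.135}, {"x": -1, "y": -0.67, "z": 0, "wx": 0, "wy": 0, "wz": -0.135}, {"x": -1, "y": -0.67, "z": 0, "wx": 0, "wy": 0, "wz": -0.135}, {"x": -1, "y": -0.67, "z": 0, "wx": 0, "wy": 0, "wz": -0.135}, {"x": -1, "y": -0.67, "z": 0, "wx": 0, "wy": 0, "wz": -0.135}], hand=1)

```text
t: 1.92
eef_pos: [0.3874, 0.4269, 0.2317]
tool_rot: [0.0, -0.021, 1.0, -0.0]
contact_force: [-1.7, 0.7, -0.7]
gripper_width: 0.997
```

```bash
python3 -c "
from h import *
go([.5293,.2219,.13],3.188-np.pi/2)"
```

```text
t 1.9167 tcp [0.3874 0.4269 0.2317] F [-1.6877  0.7291 -0.6972] width 0.997113373820799
shift [-0.6663 -1.0534  0.509 ] turn [-0.      0.0002 -0.0017]
```

Call:
jog_arm(plan=[{"x": -0.66, "y": -1, "z": 0.1, "wx": 0, "wy": 0, "wz": 0}, {"x": -0.66, "y": -1, "z": 0.2, "wx": 0, "wy": 0, "wz": 0}, {"x": -0.66, "y": -1, "z": 0.3, "wx": 0, "wy": 0, "wz": 0}, {"x": -0.66, "y": -1, "z": 0.4, "wx": 0, "wy": 0, "wz": 0}, {"x": -0.66, "y": -1, "z": 0.5, "wx": 0, "wy": 0, "wz": 0}, {"x": -0.66, "y": -1, "z": 0.5, "wx": 0, "wy": 0, "wz": 0}, {"x": -0.66, "y": -1, "z": 0.5, "wx": 0, "wy": 0, "wz": 0}, {"x": -0.66, "y": -1, "z": 0.5, "wx": 0, "wy": 0, "wz": 0}])

```text
t: 2.58
eef_pos: [0.528, 0.2287, 0.1289]
tool_rot: [-0.001, -0.018, 1.0, -0.002]
contact_force: [-1.0, 0.3, 0.9]
gripper_width: 0.999
```

```bash
python3 -c "
from h import *
go([.5293,.2219,.012],3.188-np.pi/2)"
```

```text
t 2.5833 tcp [0.528  0.2287 0.1289] F [-1.0415  0.2858  0.8929] width 0.9989194760957048
shift [-0.0065 -0.032   0.5846] turn [-0.0012 -0.0008 -0.0031]
```

Call:
jog_arm(plan=[{"x": -0.0065, "y": -0.032, "z": 0.1, "wx": -0.001, "wy": -0.001, "wz": -0.003}, {"x": -0.0065, "y": -0.032, "z": 0.25, "wx": -0.001, "wy": -0.001, "wz": -0.003}, {"x": -0.0065, "y": -0.032, "z": 0.4, "wx": -0.001, "wy": -0.001, "wz": -0.003}, {"x": -0.0065, "y": -0.032, "z": 0.5, "wx": -0.001, "wy": -0.001, "wz": -0.003}, {"x": -0.0065, "y": -0.032, "z": 0.55, "wx": -0.001, "wy": -0.001, "wz": -0.003}, {"x": -0.0065, "y": -0.032, "z": 0.585, "wx": -0.001, "wy": -0.001, "wz": -0.003}, {"x": -0.0065, "y": -0.032, "z": 0.585, "wx": -0.001, "wy": -0.001, "wz": -0.003}, {"x": -0.0065, "y": -0.032, "z": 0.585, "wx": -0.001, "wy": -0.001, "wz": -0.003}])

```text
t: 3.25
eef_pos: [0.5298, 0.2231, 0.0128]
tool_rot: [0.001, -0.024, 1.0, 0.0]
contact_force: [0.2, -0.9, 0.3]
gripper_width: 1.002
```

```bash
python3 -c "
from h import *
go([.5293,.2219,.012],3.188-np.pi/2)"
```

```text
t 3.25 tcp [0.5298 0.2231 0.0128] F [ 0.2481 -0.9229  0.3015] width 1.001840915063234
shift [ 0.0027 -0.0059  0.0039] turn [0.0001 0.0005 0.0002]
```

Close gently, then lift.

Call:
jog_arm(plan=[{"x": 0.0027, "y": -0.0059, "z": 0, "wx": 0, "wy": 0, "wz": 0}, {"x": 0.0027, "y": -0.0059, "z": 0, "wx": 0, "wy": 0, "wz": 0}, {"x": 0.0027, "y": -0.0059, "z": 0, "wx": 0, "wy": 0, "wz": 0}, {"x": 0.0027, "y": -0.0059, "z": 0, "wx": 0, "wy": 0, "wz": 0}, {"x": 0.0027, "y": -0.0059, "z": 0, "wx": 0, "wy": 0, "wz": 0}, {"x": 0.0027, "y": -0.0059, "z": 0, "wx": 0, "wy": 0, "wz": 0}, {"x": 0.0027, "y": -0.0059, "z": 0, "wx": 0, "wy": 0, "wz": 0}, {"x": 0.0027, "y": -0.0059, "z": 0, "wx": 0, "wy": 0, "wz": 0}, {"x": 0.0027, "y": -0.0059, "z": 0, "wx": 0, "wy": 0, "wz": 0}, {"x": 0.0027, "y": -0.0059, "z": 0, "wx": 0, "wy": 0, "wz": 0}], hand=-1, grip_force=60)

```text
t: 4.08
eef_pos: [0.5298, 0.222, 0.0135]
tool_rot: [0.001, -0.023, 1.0, 0.0]
contact_force: [-0.5, -1.0, 5.3]
gripper_width: 0.362
```

Call:
jog_arm(plan=[{"x": 0, "y": 0, "z": -0.05, "wx": 0, "wy": 0, "wz": 0}, {"x": 0, "y": 0, "z": -0.15, "wx": 0, "wy": 0, "wz": 0}, {"x": 0, "y": 0, "z": -0.3, "wx": 0, "wy": 0, "wz": 0}, {"x": 0, "y": 0, "z": -0.45, "wx": 0, "wy": 0, "wz": 0}, {"x": 0, "y": 0, "z": -0.5, "wx": 0, "wy": 0, "wz": 0}, {"x": 0, "y": 0, "z": -0.5, "wx": 0, "wy": 0, "wz": 0}])

```text
t: 4.58
eef_pos: [0.5311, 0.2226, 0.1162]
tool_rot: [0.004, -0.023, 1.0, 0.002]
contact_force: [-0.3, 0.3, -5.4]
gripper_width: 0.365
```

```bash
python3 -c "
from h import *
go([.588,-.2107,.13],3.139-np.pi/2)"
```

```text
t 4.5833 tcp [0.5311 0.2226 0.1162] F [-0.3436  0.3315 -5.3836] width 0.36529763386603825
shift [-0.1839 -2.177  -0.0739] turn [0.001  0.0023 0.0156]
```

Call:
jog_arm(plan=[{"x": -0.03, "y": -0.15, "z": -0.02, "wx": 0.001, "wy": 0.002, "wz": 0.005}, {"x": -0.06, "y": -0.32, "z": -0.03, "wx": 0.001, "wy": 0.002, "wz": 0.01}, {"x": -0.09, "y": -0.5, "z": -0.05, "wx": 0.001, "wy": 0.002, "wz": 0.015}, {"x": -0.12, "y": -0.68, "z": -0.07, "wx": 0.001, "wy": 0.002, "wz": 0.0156}, {"x": -0.15, "y": -0.85, "z": -0.07, "wx": 0.001, "wy": 0.002, "wz": 0.0156}, {"x": -0.18, "y": -1, "z": -0.07, "wx": 0.001, "wy": 0.002, "wz": 0.0156}])

```text
t: 5.08
eef_pos: [0.5749, 0.0215, 0.1279]
tool_rot: [-0.001, 0.002, 1.0, -0.001]
contact_force: [1.3, 0.5, -4.7]
gripper_width: 0.364
```

Call:
jog_arm(plan=[{"x": 0, "y": -0.18, "z": 0, "wx": 0, "wy": 0, "wz": 0}, {"x": 0, "y": -0.36, "z": 0, "wx": 0, "wy": 0, "wz": 0}, {"x": 0, "y": -0.54, "z": 0, "wx": 0, "wy": 0, "wz": 0}, {"x": 0, "y": -0.72, "z": 0, "wx": 0, "wy": 0, "wz": 0}, {"x": 0, "y": -0.88, "z": 0, "wx": 0, "wy": 0, "wz": 0}, {"x": 0, "y": -1, "z": 0, "wx": 0, "wy": 0, "wz": 0}, {"x": 0, "y": -1, "z": 0, "wx": 0, "wy": 0, "wz": 0}])

```text
t: 5.67
eef_pos: [0.5713, -0.1864, 0.126]
tool_rot: [-0.003, 0.006, 1.0, -0.003]
contact_force: [-0.2, -1.2, -4.0]
gripper_width: 0.364
```

```bash
python3 -c "
from h import *
go([.586,-.2107,.09],3.139-np.pi/2)"
```

```text
t 5.6667 tcp [ 0.5713 -0.1864  0.126 ] F [-0.2129 -1.2452 -3.9597] width 0.3641066448436058
shift [-0.076  -0.1197  0.1802] turn [-0.0017 -0.0019 -0.0032]
```

Call:
jog_arm(plan=[{"x": -0.04, "y": -0.06, "z": 0.05, "wx": -0.0017, "wy": -0.0019, "wz": -0.003}, {"x": -0.07, "y": -0.11, "z": 0.12, "wx": -0.0017, "wy": -0.0019, "wz": -0.003}, {"x": -0.076, "y": -0.117, "z": 0.17, "wx": -0.0017, "wy": -0.0019, "wz": -0.003}, {"x": -0.076, "y": -0.117, "z": 0.18, "wx": -0.0017, "wy": -0.0019, "wz": -0.003}, {"x": -0.076, "y": -0.117, "z": 0.18, "wx": -0.0017, "wy": -0.0019, "wz": -0.003}, {"x": -0.076, "y": -0.117, "z": 0.18, "wx": -0.0017, "wy": -0.0019, "wz": -0.003}])

```text
t: 6.17
eef_pos: [0.5857, -0.2086, 0.0894]
tool_rot: [-0.001, 0.001, 1.0, 0.001]
contact_force: [-0.3, 0.5, -4.6]
gripper_width: 0.365
```

```bash
python3 - <<'E'
from h import *
go([.586,-.2100,.09],3.139-np.pi/2)
o=monitor.get_obs()["eef_pos"];zt=o[2]-.0135+.006
b=snap("scene","held",(180,120,130,110),6);a=snap("top","heldt",(350,150,90,100),6)
cv2.imwrite("pics/scene2.png",b[:,:,::-1])
for cam,im in(("scene",b),("top",a)):
    p=[o[0]-.0005,o[1],3.139]
    for i in range(3): p,e=fit(cam,im,p,.083,.03,zt,True)
    print(cam,p,e)
E
```

```text
t 6.1667 tcp [ 0.5857 -0.2086  0.0894] F [-0.3278  0.4806 -4.6428] width 0.36474256180363124
shift [-0.0017 -0.0068 -0.0029] turn [ 0.0003 -0.0004  0.0003]
scene [ 0.5847 -0.2125  3.1524] 0.3315165155373026
top [ 0.5518 -0.2103  3.0451] 0.2960913900871436
```

View pics/held.png

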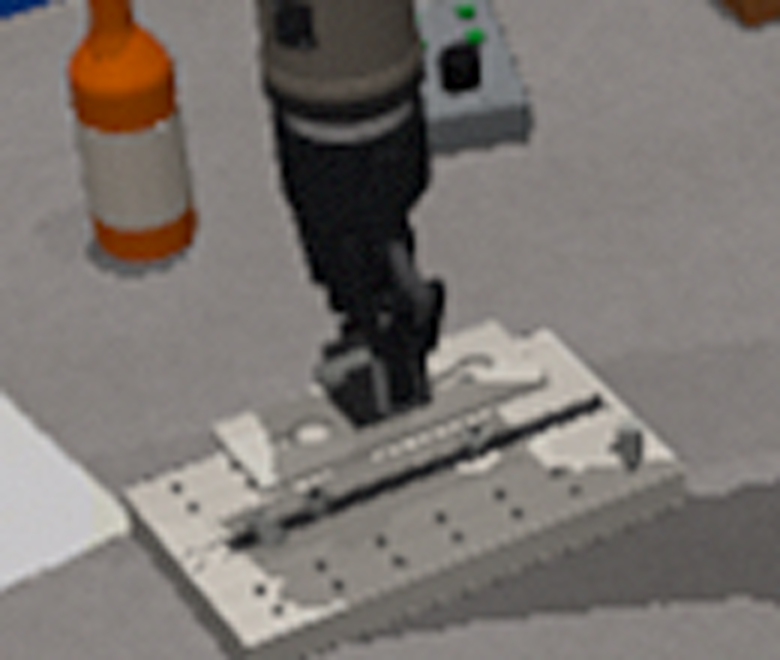

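The holder is held level above the deck. Corners in the crop are near (215,422), (270,488), (550,380) and (497,322). The catch is at (265,527), with heads near (318,500) and (478,440). Next I compare these with where they should project.

```bash
python3 - <<'E'
from h import *
b=cv2.imread("pics/scene2.png")[:,:,::-1]
f=lambda X,Y:np.array((180+(X+.5)/6-.5,120+(Y+.5)/6-.5))
C=[(.083,.03),(.083,-.03),(-.083,-.03),(-.083,.03)]
zt=.0819
obs=[f(*c) for c in((497,322),(550,380),(270,488),(215,422))]
for q in obs: print(ray("scene",q,zt)[:2])
print("centre from corners",np.mean([ray("scene",q,zt)[:2] for q in obs],0),"expected .5852 -.2086")
# predicted overlays
v=cv2.resize(b[170:225,195:300],None,fx=7,fy=7,interpolation=cv2.INTER_CUBIC)
def pt(p,col):
    q=(proj("scene",p)-[195,170]+.5)*7; cv2.circle(v,tuple(np.int32(q)),2,col,-1)
for c in corners([.5852,-.2086,3.139],.083,.03,zt):pt(c,(255,0,0))
for c in corners([.5754,-.21,3.139],.13,.075,.025):pt(c,(255,0,0))
for s,col in((.005,(0,0,255)),(.010,(0,255,0)),(.015,(255,0,255))):
    for x in(.035,-.06):
        for a in range(0,360,15):
            r=.0075;pt([.5754-(x+s)+r*np.cos(np.radians(a)),-.21+r*np.sin(np.radians(a)),.037],col) if s==.01 else None
        pt([.5754-(x+s),-.21,.037],col)
    pt([.5754-(-.09+s),-.21,.030],col)
cv2.imwrite("pics/pred.png",v[:,:,::-1])
E
```

```text
[ 0.5013 -0.2342]
[ 0.5031 -0.174 ]
[ 0.6655 -0.1743]
[ 0.6647 -0.2391]
centre from corners [ 0.5837 -0.2054] expected .5852 -.2086
```

View pics/pred.png

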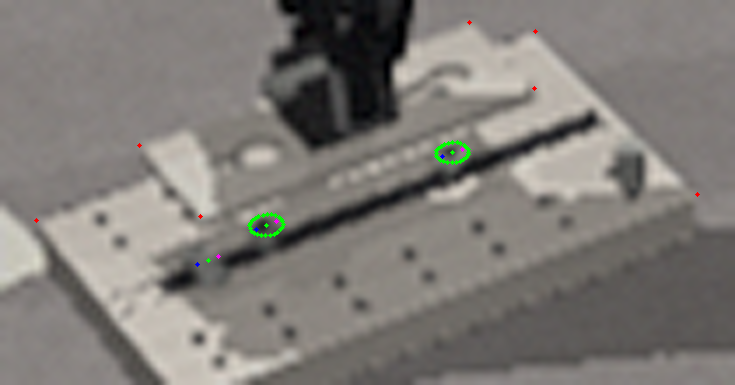

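```bash
python3 -c "
from h import *
go([.587,-.211,.056],3.139-np.pi/2)"
```

```text
t 6.2667 tcp [ 0.5864 -0.2091  0.0905] F [ 0.0011 -0.1707 -5.5167] width 0.36405065977444184
shift [-0.0031 -0.0095  0.1724] turn [0.0001 0.0002 0.0002]
```

Call:
jog_arm(plan=[{"x": -0.003, "y": -0.0095, "z": 0.03, "wx": 0, "wy": 0, "wz": 0}, {"x": -0.003, "y": -0.0095, "z": 0.07, "wx": 0, "wy": 0, "wz": 0}, {"x": -0.003, "y": -0.0095, "z": 0.11, "wx": 0, "wy": 0, "wz": 0}, {"x": -0.003, "y": -0.0095, "z": 0.15, "wx": 0, "wy": 0, "wz": 0}, {"x": -0.003, "y": -0.0095, "z": 0.172, "wx": 0, "wy": 0, "wz": 0}, {"x": -0.003, "y": -0.0095, "z": 0.172, "wx": 0, "wy": 0, "wz": 0}, {"x": -0.003, "y": -0.0095, "z": 0.172, "wx": 0, "wy": 0, "wz": 0}])

```text
t: 6.85
eef_pos: [0.5867, -0.2109, 0.0555]
tool_rot: [-0.0, 0.001, 1.0, 0.0]
contact_force: [-0.3, 0.1, -5.2]
gripper_width: 0.366
```

```bash
python3 - <<'E'
from h import *
go([.587,-.211,.056],3.139-np.pi/2)
b=snap("scene","low",(200,160,95,70),8)
E
```

```text
t 6.85 tcp [ 0.5867 -0.2109  0.0555] F [-0.2736  0.1093 -5.1803] width 0.36635207956734084
shift [-0.0017 -0.0003 -0.0025] turn [ 0.0002 -0.0001  0.0002]
```

View pics/low.png

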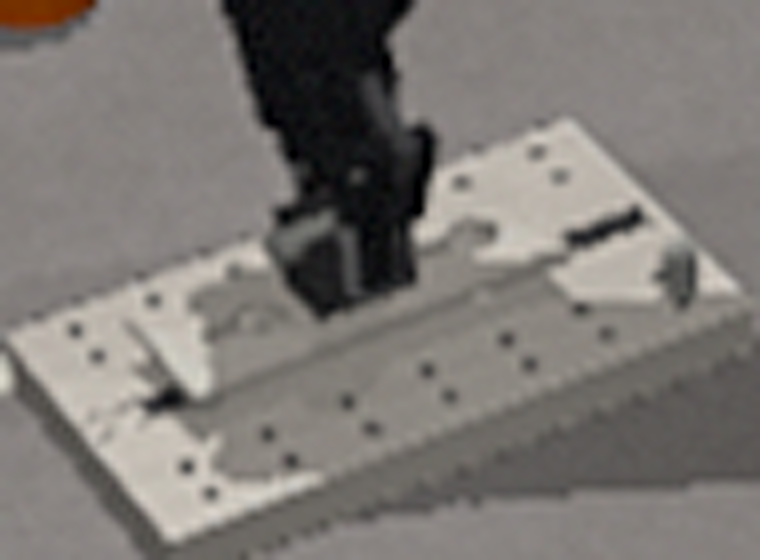

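Plate level just above the heads (keyholes around (250,318), (475,235)), too soft to refine. I'll lower slowly by feel.

Call:
jog_arm(plan=[{"x": -0.0015, "y": 0, "z": 0.005, "wx": 0, "wy": 0, "wz": 0}, {"x": -0.0015, "y": 0, "z": 0.01, "wx": 0, "wy": 0, "wz": 0}, {"x": -0.0015, "y": 0, "z": 0.015, "wx": 0, "wy": 0, "wz": 0}, {"x": -0.0015, "y": 0, "z": 0.02, "wx": 0, "wy": 0, "wz": 0}, {"x": -0.0015, "y": 0, "z": 0.025, "wx": 0, "wy": 0, "wz": 0}, {"x": -0.0015, "y": 0, "z": 0.029, "wx": 0, "wy": 0, "wz": 0}, {"x": -0.0015, "y": 0, "z": 0.029, "wx": 0, "wy": 0, "wz": 0}])

```text
t: 7.48
eef_pos: [0.5872, -0.211, 0.05]
tool_rot: [0.0, 0.001, 1.0, 0.0]
contact_force: [-0.2, 0.5, -4.9]
gripper_width: 0.362
```

Call:
jog_arm(plan=[{"x": 0, "y": 0, "z": 0.004, "wx": 0, "wy": 0, "wz": 0}, {"x": 0, "y": 0, "z": 0.008, "wx": 0, "wy": 0, "wz": 0}, {"x": 0, "y": 0, "z": 0.012, "wx": 0, "wy": 0, "wz": 0}, {"x": 0, "y": 0, "z": 0.012, "wx": 0, "wy": 0, "wz": 0}])

```text
t: 7.82
eef_pos: [0.5871, -0.211, 0.0474]
tool_rot: [0.0, 0.001, 1.0, 0.0]
contact_force: [0.1, 0.4, -4.7]
gripper_width: 0.363
```

Call:
jog_arm(plan=[{"x": 0, "y": 0, "z": 0.005, "wx": 0, "wy": 0, "wz": 0}, {"x": 0, "y": 0, "z": 0.01, "wx": 0, "wy": 0, "wz": 0}, {"x": 0, "y": 0, "z": 0.015, "wx": 0, "wy": 0, "wz": 0}, {"x": 0, "y": 0, "z": 0.02, "wx": 0, "wy": 0, "wz": 0}, {"x": 0, "y": 0, "z": 0.02, "wx": 0, "wy": 0, "wz": 0}])

```text
t: 8.23
eef_pos: [0.5871, -0.211, 0.0434]
tool_rot: [-0.0, 0.001, 1.0, 0.0]
contact_force: [-1.1, -0.1, -2.5]
gripper_width: 0.362
```

Call:
jog_arm(plan=[{"x": 0, "y": 0, "z": 0.005, "wx": 0, "wy": 0, "wz": 0}, {"x": 0, "y": 0, "z": 0.01, "wx": 0, "wy": 0, "wz": 0}, {"x": 0, "y": 0, "z": 0.015, "wx": 0, "wy": 0, "wz": 0}, {"x": 0, "y": 0, "z": 0.018, "wx": 0, "wy": 0, "wz": 0}, {"x": 0, "y": 0, "z": 0.018, "wx": 0, "wy": 0, "wz": 0}])

```text
t: 8.65
eef_pos: [0.5872, -0.2111, 0.0398]
tool_rot: [0.0, 0.001, 1.0, 0.0]
contact_force: [-1.1, -0.5, -1.3]
gripper_width: 0.363
```

Call:
jog_arm(plan=[{"x": 0, "y": 0, "z": 0.003, "wx": 0, "wy": 0, "wz": 0}, {"x": 0, "y": 0, "z": 0.006, "wx": 0, "wy": 0, "wz": 0}, {"x": 0, "y": 0, "z": 0.008, "wx": 0, "wy": 0, "wz": 0}, {"x": 0, "y": 0, "z": 0.008, "wx": 0, "wy": 0, "wz": 0}, {"x": 0, "y": 0, "z": 0.008, "wx": 0, "wy": 0, "wz": 0}])

```text
t: 9.07
eef_pos: [0.5873, -0.211, 0.0386]
tool_rot: [0.0, 0.001, 1.0, 0.0]
contact_force: [-3.8, 0.9, 4.6]
gripper_width: 0.366
```

Call:
jog_arm(plan=[{"x": 0, "y": 0, "z": 0.003, "wx": 0, "wy": 0, "wz": 0}, {"x": 0, "y": 0, "z": 0.005, "wx": 0, "wy": 0, "wz": 0}, {"x": 0, "y": 0, "z": 0.005, "wx": 0, "wy": 0, "wz": 0}, {"x": 0, "y": 0, "z": 0.005, "wx": 0, "wy": 0, "wz": 0}])

```text
t: 9.4
eef_pos: [0.5873, -0.2111, 0.0386]
tool_rot: [0.0, 0.001, 1.0, 0.0]
contact_force: [-5.0, 2.2, 10.9]
gripper_width: 0.363
```

Call:
jog_arm(plan=[{"x": 0.01, "y": 0, "z": 0.0035, "wx": 0, "wy": 0, "wz": 0}, {"x": 0.02, "y": 0, "z": 0.0035, "wx": 0, "wy": 0, "wz": 0}, {"x": 0.03, "y": 0, "z": 0.0035, "wx": 0, "wy": 0, "wz": 0}, {"x": 0.04, "y": 0, "z": 0.0035, "wx": 0, "wy": 0, "wz": 0}, {"x": 0.04, "y": 0, "z": 0.0035, "wx": 0, "wy": 0, "wz": 0}])

```text
t: 9.82
eef_pos: [0.5805, -0.2113, 0.0386]
tool_rot: [0.002, 0.001, 1.0, -0.0]
contact_force: [5.3, -0.3, 4.8]
gripper_width: 0.361
```

Call:
jog_arm(plan=[{"x": 0.01, "y": 0, "z": 0.0025, "wx": 0, "wy": 0, "wz": 0}, {"x": 0.02, "y": 0, "z": 0.0025, "wx": 0, "wy": 0, "wz": 0}, {"x": 0.03, "y": 0, "z": 0.0025, "wx": 0, "wy": 0, "wz": 0}, {"x": 0.04, "y": 0, "z": 0.0025, "wx": 0, "wy": 0, "wz": 0}, {"x": 0.045, "y": 0, "z": 0.0025, "wx": 0, "wy": 0, "wz": 0}, {"x": 0.045, "y": 0, "z": 0.0025, "wx": 0, "wy": 0, "wz": 0}])

```text
t: 10.32
eef_pos: [0.5726, -0.2117, 0.0388]
tool_rot: [0.003, 0.001, 1.0, -0.0]
contact_force: [4.8, -1.2, 5.7]
gripper_width: 0.36
```

Call:
jog_arm(plan=[{"x": 0.006, "y": 0.001, "z": 0.001, "wx": 0, "wy": 0, "wz": 0}, {"x": 0.012, "y": 0.001, "z": 0.001, "wx": 0, "wy": 0, "wz": 0}, {"x": 0.018, "y": 0.001, "z": 0.001, "wx": 0, "wy": 0, "wz": 0}, {"x": 0.023, "y": 0.001, "z": 0.001, "wx": 0, "wy": 0, "wz": 0}, {"x": 0.023, "y": 0.001, "z": 0.001, "wx": 0, "wy": 0, "wz": 0}])

```text
t: 10.73
eef_pos: [0.5676, -0.2116, 0.0385]
tool_rot: [0.003, 0.001, 1.0, -0.0]
contact_force: [6.0, -0.4, 8.2]
gripper_width: 0.367
```

Call:
jog_arm(plan=[{"x": 0.005, "y": 0, "z": 0.001, "wx": 0, "wy": 0, "wz": 0}, {"x": 0.01, "y": 0, "z": 0.001, "wx": 0, "wy": 0, "wz": 0}, {"x": 0.015, "y": 0, "z": 0.001, "wx": 0, "wy": 0, "wz": 0}, {"x": 0.015, "y": 0, "z": 0.001, "wx": 0, "wy": 0, "wz": 0}])

```text
t: 11.07
eef_pos: [0.567, -0.2116, 0.0387]
tool_rot: [0.005, 0.001, 1.0, -0.001]
contact_force: [10.5, -1.2, 0.7]
gripper_width: 0.365
```

Call:
jog_arm(plan=[{"x": 0.008, "y": 0, "z": 0.002, "wx": 0, "wy": 0, "wz": 0}, {"x": 0.015, "y": 0, "z": 0.002, "wx": 0, "wy": 0, "wz": 0}, {"x": 0.02, "y": 0, "z": 0.002, "wx": 0, "wy": 0, "wz": 0}, {"x": 0.02, "y": 0, "z": 0.002, "wx": 0, "wy": 0, "wz": 0}])

```text
t: 11.4
eef_pos: [0.5668, -0.2116, 0.0393]
tool_rot: [0.009, 0.001, 1.0, -0.001]
contact_force: [12.9, -0.3, -0.2]
gripper_width: 0.361
```

```bash
python3 - <<'E'
from h import *
go([.5666,-.2114,.038],3.139-np.pi/2)
snap("scene","home",(200,165,95,65),8)
E
```

```text
t 11.4 tcp [ 0.5668 -0.2116  0.0393] F [12.9004 -0.2757 -0.1995] width 0.36119010704133087
shift [0.0011 0.0008 0.0063] turn [-0.0009  0.0054  0.0005]
```

View pics/home.png

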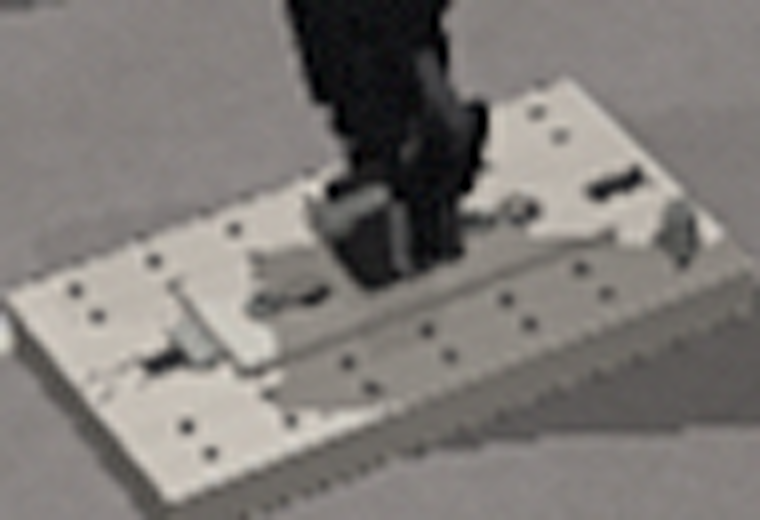

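The catch is in full view right behind the tail at (195,340), with the heads in the slots at (265,303) and (475,218). Now I level the tool with light press and push, then release.

Call:
jog_arm(plan=[{"x": 0.004, "y": 0, "z": 0.004, "wx": 0, "wy": 0.003, "wz": 0}, {"x": 0.006, "y": 0, "z": 0.006, "wx": 0, "wy": 0.0054, "wz": 0}, {"x": 0.008, "y": 0, "z": 0.006, "wx": 0, "wy": 0.0054, "wz": 0}, {"x": 0.008, "y": 0, "z": 0.006, "wx": 0, "wy": 0.0054, "wz": 0}, {"x": 0.008, "y": 0, "z": 0.006, "wx": 0, "wy": 0.0054, "wz": 0}])

```text
t: 11.87
eef_pos: [0.5669, -0.2115, 0.0386]
tool_rot: [0.002, 0.0, 1.0, -0.002]
contact_force: [7.8, -0.0, 4.3]
gripper_width: 0.366
```

Call:
jog_arm(plan=[{"x": 0.01, "y": 0, "z": 0.003, "wx": 0, "wy": 0.003, "wz": 0}, {"x": 0.018, "y": 0, "z": 0.004, "wx": 0, "wy": 0.005, "wz": 0}, {"x": 0.02, "y": 0, "z": 0.004, "wx": 0, "wy": 0.005, "wz": 0}, {"x": 0.02, "y": 0, "z": 0.004, "wx": 0, "wy": 0.005, "wz": 0}])

```text
t: 12.2
eef_pos: [0.5667, -0.2115, 0.0387]
tool_rot: [-0.003, 0.0, 1.0, -0.002]
contact_force: [11.5, -0.2, 0.7]
gripper_width: 0.361
```

Call:
jog_arm(plan=[{"x": -0.003, "y": 0, "z": 0, "wx": 0, "wy": 0, "wz": 0}, {"x": -0.003, "y": 0, "z": 0, "wx": 0, "wy": 0, "wz": 0}, {"x": -0.003, "y": 0, "z": 0, "wx": 0, "wy": 0, "wz": 0}])

```text
t: 12.45
eef_pos: [0.5669, -0.2115, 0.0386]
tool_rot: [-0.003, 0.0, 1.0, -0.002]
contact_force: [1.9, 0.3, 5.8]
gripper_width: 0.362
```

Firm stop at x = 0.567. Feel test: a gentle pull back should be caught within about 1 mm.

Call:
jog_arm(plan=[{"x": -0.006, "y": 0, "z": 0, "wx": 0, "wy": 0.001, "wz": 0}, {"x": -0.012, "y": 0, "z": 0, "wx": 0, "wy": 0.001, "wz": 0}, {"x": -0.016, "y": 0, "z": 0, "wx": 0, "wy": 0.001, "wz": 0}, {"x": -0.016, "y": 0, "z": 0, "wx": 0, "wy": 0.001, "wz": 0}])

```text
t: 12.78
eef_pos: [0.5667, -0.2116, 0.0385]
tool_rot: [-0.008, 0.001, 1.0, -0.001]
contact_force: [-5.4, 1.3, 13.7]
gripper_width: 0.361
```

Call:
jog_arm(plan=[{"x": 0.003, "y": 0, "z": 0, "wx": 0, "wy": -0.003, "wz": 0}, {"x": 0.003, "y": 0, "z": 0, "wx": 0, "wy": -0.005, "wz": 0}, {"x": 0.003, "y": 0, "z": 0, "wx": 0, "wy": -0.005, "wz": 0}, {"x": 0.003, "y": 0, "z": 0, "wx": 0, "wy": -0.005, "wz": 0}])

```text
t: 13.12
eef_pos: [0.5668, -0.2116, 0.0386]
tool_rot: [0.001, 0.001, 1.0, -0.002]
contact_force: [7.5, -0.2, 3.3]
gripper_width: 0.368
```

Call:
jog_arm(plan=[{"x": 0, "y": 0, "z": 0, "wx": 0, "wy": 0, "wz": 0}, {"x": 0, "y": 0, "z": 0, "wx": 0, "wy": 0, "wz": 0}, {"x": 0, "y": 0, "z": 0, "wx": 0, "wy": 0, "wz": 0}, {"x": 0, "y": 0, "z": 0, "wx": 0, "wy": 0, "wz": 0}, {"x": 0, "y": 0, "z": 0, "wx": 0, "wy": 0, "wz": 0}, {"x": 0, "y": 0, "z": 0, "wx": 0, "wy": 0, "wz": 0}, {"x": 0, "y": 0, "z": 0, "wx": 0, "wy": 0, "wz": 0}, {"x": 0, "y": 0, "z": 0, "wx": 0, "wy": 0, "wz": 0}], hand=1)

```text
t: 13.78
eef_pos: [0.5667, -0.2116, 0.0385]
tool_rot: [0.001, 0.001, 1.0, -0.002]
contact_force: [-0.3, -0.1, 0.8]
gripper_width: 1.004
```

Call:
jog_arm(plan=[{"x": 0, "y": 0, "z": -0.05, "wx": 0, "wy": 0, "wz": 0}, {"x": 0, "y": 0, "z": -0.15, "wx": 0, "wy": 0, "wz": 0}, {"x": 0, "y": 0, "z": -0.3, "wx": 0, "wy": 0, "wz": 0}, {"x": 0, "y": 0, "z": -0.5, "wx": 0, "wy": 0, "wz": 0}, {"x": 0, "y": 0, "z": -0.7, "wx": 0, "wy": 0, "wz": 0}, {"x": 0, "y": 0, "z": -0.85, "wx": 0, "wy": 0, "wz": 0}, {"x": 0, "y": 0, "z": -0.85, "wx": 0, "wy": 0, "wz": 0}])

```text
t: 14.37
eef_pos: [0.5701, -0.2126, 0.2167]
tool_rot: [0.007, 0.001, 1.0, -0.003]
contact_force: [1.3, -0.2, 0.8]
gripper_width: 1.002
```

```bash
python3 - <<'E'
from h import *
b=snap("scene","rel",(205,165,90,65),8)
p=[.5664,-.2115,3.139]
for i in range(3): p,e=fit("scene",b,p,.083,.03,.031,True)
print(p,e)
# catch: project top (up, z=.030) outline given tail
E
```

```text
[ 0.6021 -0.1591  3.1162] 0.28793204953317686
```

View pics/rel.png

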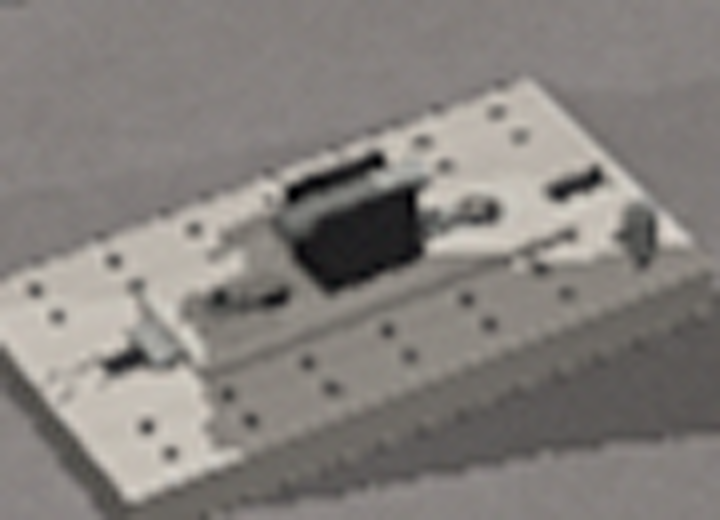

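Released. The plate lies under the heads and the catch is visible behind the tail at (158,338). I'll compare the catch pixels with the initial picture (catch up), with the arm moved aside.

Call:
jog_arm(plan=[{"x": 0, "y": 0.2, "z": 0, "wx": 0, "wy": 0, "wz": 0}, {"x": 0, "y": 0.4, "z": 0, "wx": 0, "wy": 0, "wz": 0}, {"x": 0, "y": 0.6, "z": 0, "wx": 0, "wy": 0, "wz": 0}, {"x": 0, "y": 0.8, "z": 0, "wx": 0, "wy": 0, "wz": 0}, {"x": 0, "y": 1, "z": 0, "wx": 0, "wy": 0, "wz": 0}, {"x": 0, "y": 1, "z": 0, "wx": 0, "wy": 0, "wz": 0}])

```text
t: 14.92
eef_pos: [0.5682, -0.0013, 0.2116]
tool_rot: [0.004, -0.005, 1.0, -0.0]
contact_force: [-0.2, 1.3, -0.9]
gripper_width: 0.998
```

```bash
python3 - <<'E'
from h import *
b=snap("scene");a=snap("top");b0=cv2.imread("pics/scene.png")[:,:,::-1];a0=cv2.imread("pics/top.png")[:,:,::-1]
for cam,im in(("scene",b),("top",a)):
    p=[.5664,-.2115,3.139]
    for i in range(2): p,e=fit(cam,im,p,.083,.03,.031,True)
    print(cam,p,e)
r=lambda im,x,y,w,h,s:cv2.resize(im[y:y+h,x:x+w],(w*s,h*s),interpolation=cv2.INTER_CUBIC)
row1=np.hstack([r(b0,212,192,32,26,12),r(b,212,192,32,26,12)])
row2=np.hstack([r(a0,378,172,32,22,12),r(a,378,172,32,22,12)])
cv2.imwrite("pics/cmp.png",np.vstack([row1,row2])[:,:,::-1])
E
```

```text
scene [ 0.598  -0.1592  3.1513] 0.2961588573307494
top [ 0.5433 -0.1989  3.0668] 0.33246004820553143
```

View pics/cmp.png

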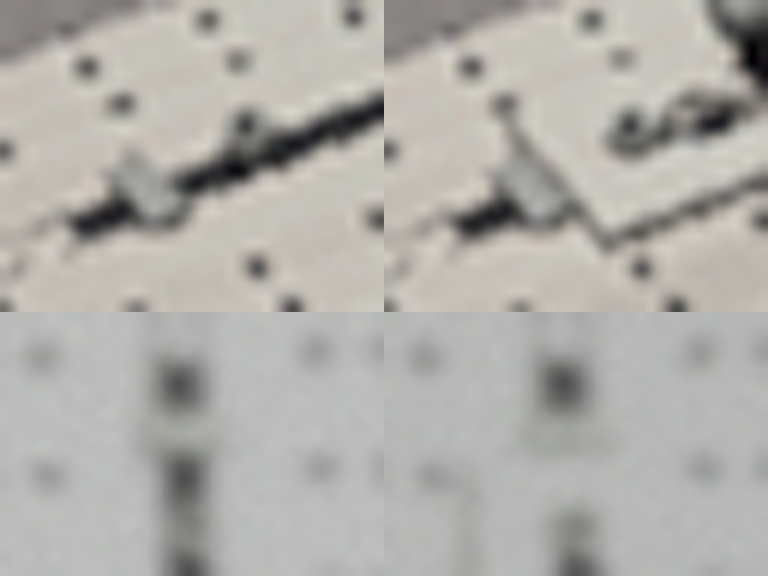

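In both cameras the catch appears at the same pixels and with the same raised shape and shadow as at the start, clear behind the tail edge. Pressed 5 mm down, it would sit about 2 px lower. So it is up, and I'm handing in.

```bash
python3 -c "
from h import *
print(bot.hand_in(), monitor.get_obs()['t'])"
```

```text
the job is handed in; nothing more can be done
the job is handed in; nothing more can be done
```

The holder is mounted on the base with the catch up behind its tail. The gripper has let go and moved clear, and I handed the job in at about 15 s.

I gripped the white holder by its V-block and lowered it at about 12 mm/s. It passed over the screw heads without touching them and sat flat with the catch held down. I then slid it about 20.5 mm to a firm stop. Forces read on the tool stayed under about 20 N.

**Checks that agreed**
- The tool height showed the plate flat on the base.
- The slide stopped dead under 13 N, where free sliding took 5–6 N.
- In both cameras the catch shows the same position and raised shape as at the start, just behind the tail edge. The rear screw head sits in its slot.

**Checks that failed or were unclear**
- **Outline fit:** the fit of the plate's outline on the base failed, because white on white gave it no contrast. The final position rests on the tool's position and the pictures.
- **Pull-back test:** the holder did not move, but the pull was only about 5 N, which friction alone could have held.
- **Screw positions:** the two cameras disagreed by about 2–3 mm before lowering, so I settled that by feel.
- **Bystanders:** I did not measure them again at the end. The plug gauge was still on its corner in the last wide picture of the base; I kept the arm's path clear of the ring gauge and the spray.

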